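Return the nutrunner's sockets to the selector tray

TASK

Put the nutrunner's four colour-sleeved sockets back in the selector tray: each upright, drive end up, standing on the floor of the pocket in the insert of its own colour. Do not knock any socket over, and leave the two sockets without sleeves, which belong to the hand tools, where they stand.

Things in the scene. Friction and masses are not known exactly. Their poses are not given: they have to be found in the camera images.
- socket_red: Impact socket in a red plastic sleeve, loose, standing upright on its nut end: 30 mm diameter over the sleeve, 80 mm tall. Sleeve from 12 to 76 mm above the foot; black nose below, 4 mm slimmer; black drive boss 21 mm across on top. 0.15 to 0.75 kg. Origin: centre of the underside; z up its axis; yaw means nothing.
- socket_yellow: Impact socket in a yellow plastic sleeve, loose, standing upright on its nut end: 36 mm diameter over the sleeve, 80 mm tall. Sleeve from 12 to 76 mm above the foot; black nose below, 4 mm slimmer; black drive boss 21 mm across on top. 0.15 to 0.75 kg. Origin: centre of the underside; z up its axis; yaw means nothing.
- socket_blue: Impact socket in a blue plastic sleeve, loose, standing upright on its nut end: 42 mm diameter over the sleeve, 80 mm tall. Sleeve from 12 to 76 mm above the foot; black nose below, 4 mm slimmer; black drive boss 21 mm across on top. 0.15 to 0.75 kg. Origin: centre of the underside; z up its axis; yaw means nothing.
- socket_green: Impact socket in a green plastic sleeve, loose, standing upright on its nut end: 48 mm diameter over the sleeve, 80 mm tall. Sleeve from 12 to 76 mm above the foot; black nose below, 4 mm slimmer; black drive boss 21 mm across on top. 0.15 to 0.75 kg. Origin: centre of the underside; z up its axis; yaw means nothing.
- insert_red: The selector tray's red insert, fixed: red block 76 x 76 x 30 mm with a central round pocket 40 mm wide, 25 mm deep, mouth chamfered 4 mm, bored for the red socket. Origin: centre of its underside, 15 mm above the bench; pocket floor 5 mm and top face 30 mm above the origin; z up. The four sit in one row along their y axes, 78 mm apart, order varying; x points across the tray, away from the robot.
- insert_yellow: The selector tray's yellow insert, fixed: yellow block 76 x 76 x 30 mm with a central round pocket 46 mm wide, 25 mm deep, mouth chamfered 4 mm, bored for the yellow socket. Origin: centre of its underside, 15 mm above the bench; pocket floor 5 mm and top face 30 mm above the origin; z up. The tray housing round the four is 344 mm long along y, as high as the inserts.
- insert_blue: The selector tray's blue insert, fixed: blue block 76 x 76 x 30 mm with a central round pocket 52 mm wide, 25 mm deep, mouth chamfered 4 mm, bored for the blue socket. Origin: centre of its underside, 15 mm above the bench; pocket floor 5 mm and top face 30 mm above the origin; z up. The housing reaches 52 mm beyond the insert's centre in +x, 85 mm in -x (the last 33 mm a strip sloping up to 40 mm high).
- insert_green: The selector tray's green insert, fixed: green block 76 x 76 x 30 mm with a central round pocket 58 mm wide, 25 mm deep, mouth chamfered 4 mm, bored for the green socket. Origin: centre of its underside, 15 mm above the bench; pocket floor 5 mm and top face 30 mm above the origin; z up. All inserts and their housing stay still.
- socket_chrome: Bright chrome hand-tool socket without a sleeve, loose, standing upright: 30 mm diameter for the lower 45 mm, 26 mm above, 78 mm tall. Not part of the job. Origin: centre of the underside, z up. (Other equipment stands along the table's sides and far edge, over 0.5 m left or right or 0.75 m ahead.)
- socket_bare: Short black steel socket without a sleeve, loose, standing upright: 40 mm diameter for the lower 36 mm, 32 mm above, 52 mm tall. Not part of the job. Origin: centre of the underside, z up. (Also lying about, of no concern: two nuts, a washer and a wrench, none higher than 20 mm.)
Mind the look-alikes: they are no part of the job. What is meant by the socket_red is not purple, and is the larger of those in its own colour.

How it is judged:
At the end, for the whole second after the job is handed in: Each sleeved socket stands in the pocket of its own colour: within 10 mm of the centre, foot within 5 mm of the pocket floor, upright within 0.12 rad, released and at rest; the chrome and the bare black socket are upright and within 30 mm of their start (horizontal distance between socket_red and insert_red below 0.01 m and z of socket_red in the frame of insert_red between 0 and 0.01 m and angle between each of socket_red, socket_yellow, socket_blue, socket_green, socket_chrome, socket_bare's own z axis and vertical below 0.12 rad and linear speed of each of socket_red, socket_yellow, socket_blue, socket_green below 0.02 m/s and horizontal distance between socket_yellow and insert_yellow below 0.01 m and z of socket_yellow in the frame of insert_yellow between 0 and 0.01 m and horizontal distance between socket_blue and insert_blue below 0.01 m and z of socket_blue in the frame of insert_blue between 0 and 0.01 m and horizontal distance between socket_green and insert_green below 0.01 m and z of socket_green in the frame of insert_green between 0 and 0.01 m and distance of each of socket_chrome, socket_bare from where it was at the start of the episode below 0.03 m); the robot touches nothing.
It fails at once if the chrome hand-tool socket is moved more than 30 mm from its place or knocked over (distance of socket_chrome from where it was at the start of the episode above 0.03 m or angle between socket_chrome's own z axis and vertical above 0.6 rad).
It fails at once if the bare black hand-tool socket is moved more than 30 mm from its place or knocked over (distance of socket_bare from where it was at the start of the episode above 0.03 m or angle between socket_bare's own z axis and vertical above 0.6 rad).
It fails at once if a sleeved socket is knocked over (tilted more than about 50 degrees) (angle between any of socket_red, socket_yellow, socket_blue, socket_green's own z axis and vertical above 0.9 rad).
It also fails if it takes over 120 s, if anything falls off the work surface, if the arm or the gripper's body presses on something with over 40 N, if the wrist force passes 120 N, or if a joint passes its speed limit or range.

ROBOT

A 7-joint arm with a two-finger parallel gripper is mounted at the origin on the work surface. World frame = base frame: x ahead of the robot, y to its left, z up, the work surface at z = 0. Lengths are in m, angles in rad, forces in N, time in s.
With the tool pointing down it reaches from about 0.4 to 0.875 m from the base axis. Payload 19.3 kg.
Tool frame: the origin (TCP) lies at the very end of the fingers, on their centre line; the grasp point (between the pads) lies 19 mm behind it; z points along the fingers, y is the line along which they close (so a half turn about z gives the same grasp; the last joint's range is limited). The gripper opens to 85 mm and grips with 20 to 120 N. Pads are 22 mm wide; open, the fingers measure 114 mm over their backs; the gripper's body (76 mm by 85 mm) begins 54 mm behind the grasp point. The pads swing forward as they close: fully open they stand 13 mm farther back than shut.
Start: joints at [1.186, 0.521, -0.036, 1.599, 0.021, 1.021, -0.113], TCP at [0.193, -0.594, 0.231] pointing down, gripper open.
Joint ranges: [-2.91, 2.91], [-0.3, 2.13], [-1.5, 1.42], [0.17, 2.43], [-1.26, 4.41], [0.16, 1.93], [-2.52, 2.52]. Speed limits (rad/s): [1.89, 1.89, 2.39, 2.39, 3.01, 3.01, 3.01].

INTERFACE

Orientations are given as a 3x3 rotation matrix whose columns are the frame's x, y, z axes.
In Python, from rig import r gives the robot as it stands. The module is installed in compiled form; this text tells all that it offers.
- The arm moves only by the shell command python3 -m crank 'ROWS' [FORCE]. ROWS is JSON, a list of rows, each an object with "claw": the opening, from 0 (shut) to 1 (fully open); "xyz": the shift along the tool's x, y, z in mm, a list of three; "angular": the turn, a rotation vector about the tool's x, y, z in degrees, a list of three. A call has 1 to 12 rows; each row is the pose to reach, as a shift and turn from the pose commanded when the call began, along the tool's axes at that moment; what a row does not reach only later rows make up. A row lasts 1/8 s, in which the tool goes at most 62.5 mm and 10.7 degrees, less where a joint would pass 70% of its speed; a pose out of reach is approached as far as the arm can. A call with a gripper value outside its range is refused whole. The fingers move at their own pace and stop on an object; FORCE is the grip in N (left out, the last holds). Time passes only in rows, so rows that repeat a pose let the fingers close. It gives the time, the measured TCP pose, the force, the opening and the grip force at its end, in the units of the state.
- r.observe(): the state, without advancing time (a new reading comes with each control period).
- r.snapshot(name): name is "scene" or "side" or "wrist"; returns the picture (420x560x3 uint8, red, green, blue); there is no depth.
- r.camera_info(name): a dict with "vertical_fov" (degrees; the focal length in pixels is half the picture's height over the tangent of half this angle, whatever the lens; pixels are square), "cx", "cy" (the principal point, pixels), "eye" and "orientation" of the camera in the world. Camera axes: x right, y down, z forward; pixel columns grow to the right and rows downward; lengths in m; the calibration is good to about 2 mm. A picture is of the moment at which its call begins: read the wrist's pose just before it. camera_info takes no time and is no camera call; for the wrist camera it gives the pose at the moment of the call.
- r.close_job(): hands the job in; it is judged then, once.
The state is a dict: "clock": time; "q": joint angles; "joint_velocities": joint speeds; "tau": joint torques, N m; "position": TCP position; "tcp_rot": TCP orientation; "wrist_force": force on the tool from outside, world axes, zero at the start; "wrist_torque": the same for the moment, N m; "width": opening from 0.0 (shut) to 1.0 (fully open); "grasp_force": force on a finger pad.
Only numpy, scipy, OpenCV 4.12 (cv2) and the standard library are available. Lean on these libraries where they do the work, as an engineer would, in place of code of your own. Each camera call takes 0.05 s, during which the arm holds its last target. There are 200 camera calls.

## Working session

There is one attempt and no reset: what is moved stays moved. The work goes in short steps, Python scripts to look and compute and a shell command to move; the robot and the scene stay as the last step left them, time stands still between calls to the robot, and variables do not carry over. Pictures are saved under pics/ and viewed, at most 14 in all, crops included, and the job is handed in when it is done.

```bash
mkdir -p pics; python3 - <<'E'
from rig import r
import cv2,json
for n in("scene","side","wrist"):
    print(n,r.camera_info(n)); cv2.imwrite(f"pics/{n}0.png",r.snapshot(n)[:,:,::-1])
print(r.observe())
E
```

```text
scene {'vertical_fov': 51.41513854413561, 'cx': 277.75608305691344, 'cy': 205.84423830938434, 'eye': array([ 1.30272249, -0.39290554,  0.82013652]), 'orientation': array([[ 0.42391919,  0.60201702, -0.67665946],
       [ 0.90558988, -0.27009334,  0.32704213],
       [ 0.01412371, -0.7514154 , -0.65967827]])}
side {'vertical_fov': 52.03655454889451, 'cx': 276.54410069008713, 'cy': 207.8511939019363, 'eye': array([0.27898466, 0.76326789, 0.54199915]), 'orientation': array([[-0.96110098, -0.13248734,  0.2423469 ],
       [-0.27599673,  0.49411753, -0.82442324],
       [-0.01052221, -0.85924093, -0.51146291]])}
wrist {'vertical_fov': 63.378163759498804, 'cx': 275.70496342015053, 'cy': 204.47521285942082, 'eye': array([ 0.25863333, -0.57116049,  0.37376551]), 'orientation': array([[ 0.30985169, -0.91387348, -0.26234937],
       [-0.9507837 , -0.29826087, -0.08396909],
       [-0.00151143,  0.27545547, -0.96131264]])}
{'clock': 0.15, 'q': array([ 1.18578616,  0.52188422, -0.03630851,  1.59983262,  0.02121247,
        1.02110303, -0.1127772 ]), 'joint_velocities': array([ 0.00011874, -0.00063741,  0.00157749, -0.00190732,  0.0001488 ,
        0.00174147, -0.00077662]), 'tau': array([ 2.64984068e-03, -9.27381349e+01,  1.98097765e+00, -3.70057797e+01,
        1.80091301e-02,  6.30166280e-03, -7.73263105e-05]), 'position': array([ 0.19340968, -0.59407549,  0.23086964]), 'tcp_rot': array([[ 9.50855227e-01,  3.09635636e-01, -3.31350687e-04],
       [ 3.09635804e-01, -9.50854915e-01,  7.74108050e-04],
       [-7.53749909e-05, -8.38662723e-04, -9.99999645e-01]]), 'wrist_force': array([ 0.40781506, -0.21691626, -0.11887591]), 'wrist_torque': array([0.01330381, 0.01059671, 0.02769184]), 'grasp_force': 0.0, 'width': 1.0037996958393005}
```

View pics/scene0.png

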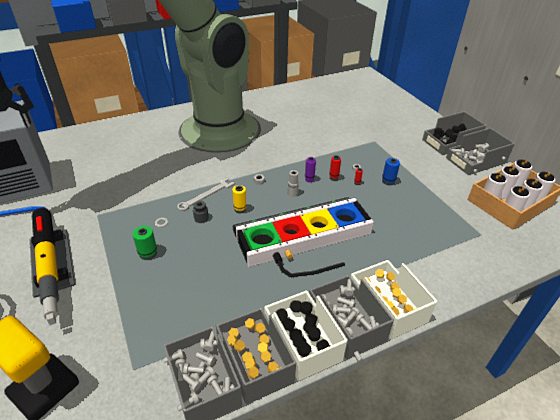

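View pics/side0.png

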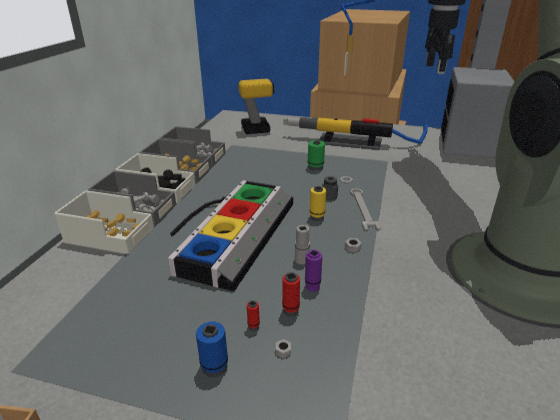

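The scene image shows green at (145,240), bare black (200,211), yellow (239,197), chrome (293,182), purple (311,168), red (335,166), the small red decoy (359,175) and blue (391,170). The tray pockets run green (262,238), red (291,228), yellow (319,220), blue (346,214). The side view agrees.

```bash
python3 - <<'E'
import cv2
a=cv2.imread("pics/scene0.png")[190:270,225:385]; cv2.imwrite("pics/c1.png",cv2.resize(a,None,fx=5,fy=5,interpolation=2))
a=cv2.imread("pics/side0.png")[175:285,165:305]; cv2.imwrite("pics/c2.png",cv2.resize(a,None,fx=5,fy=5,interpolation=2))
E
```

```text
(no output)
```

View pics/c1.png

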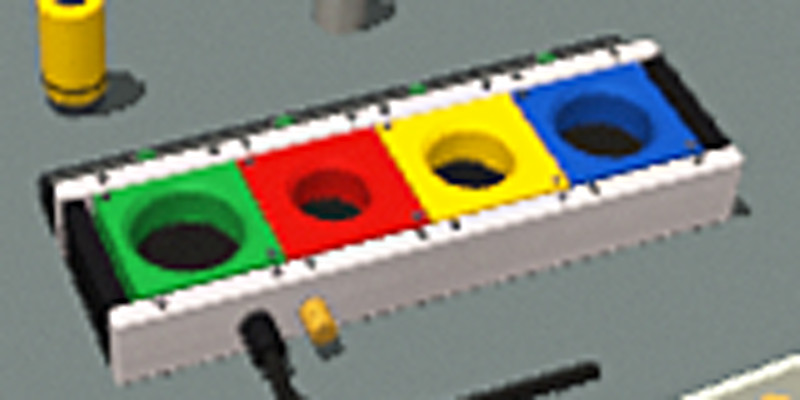

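View pics/c2.png

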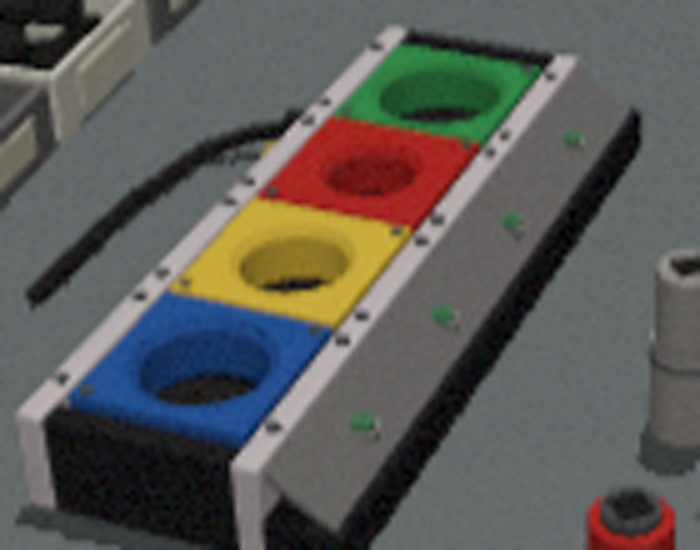

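The crops show the block row's corners and dividing edges clearly, with green at the -y end and blue at the +y end. I'll fit the tray pose to those, and the sockets to their colour silhouettes.

```bash
cat > h.py <<'E'
import numpy as np,cv2
from rig import r
from scipy.optimize import least_squares
def proj(P,c):
    P=np.atleast_2d(P); h=(c.get('h',420))/2; f=h/np.tan(np.radians(c["vertical_fov"])/2)
    q=(P-c["eye"])@c["orientation"]; return q[:,:2]/q[:,2:]*f+[c["cx"],c["cy"]]
def unproj(u,z,c):
    f=210/np.tan(np.radians(c["vertical_fov"])/2)
    d=c["orientation"]@[(u[0]-c["cx"])/f,(u[1]-c["cy"])/f,1]; return c["eye"]+d*(z-c["eye"][2])/d[2]
t=np.linspace(0,2*np.pi,60)
def sil(x,y,rad,z0,z1,c):
    P=np.vstack([np.c_[x+rad*np.cos(t),y+rad*np.sin(t),0*t+z] for z in(z0,z1)])
    return cv2.convexHull(proj(P,c).astype(np.float32))[:,0]
HUE={"red":(0,6,174,180),"yellow":(20,34,20,34),"blue":(100,122,100,122),"green":(55,80,55,80)}
RAD=dict(red=.015,yellow=.018,blue=.021,green=.024)
def mask(img,col):   # BGR
    H,S,V=cv2.split(cv2.cvtColor(img,cv2.COLOR_BGR2HSV)); a=HUE[col]
    return ((((H>=a[0])&(H<=a[1]))|((H>=a[2])&(H<=a[3])))&(S>110)&(V>40)).astype(np.uint8)
E
cat > m.py <<'E'
from h import *
cs,cd=r.camera_info("scene"),r.camera_info("side")
S=np.array([[93,198],[128,300],[240,163],[288,263],[377,127],[428,222],[513,93],[568,190],[640,62],[705,152]])
D=np.array([[543,68],[402,43],[480,143],[332,115],[412,227],[258,197],[333,328],[168,295],[245,443],[68,403]])
S=(S+.5)/5-.5+[225,190]; D=(D+.5)/5-.5+[165,175]
L=np.array([[sx*.038,y,.045] for y in(-.155,-.078,0,.078,.155) for sx in(-1,1)])
def W(p,L):
    c,s=np.cos(p[2]),np.sin(p[2]); return L@np.array([[c,s,0],[-s,c,0],[0,0,1]])+[p[0],p[1],0]
f=lambda p:np.r_[proj(W(p,L),cs)-S,proj(W(p,L),cd)-D].ravel()
o=least_squares(f,[.7,0,0]); print("tray",o.x,"rms",np.sqrt(np.mean(o.fun**2)))
for n,g in(("scene",lambda p:f(p)[:20]),("side",lambda p:f(p)[20:])): print(n,least_squares(g,o.x).x)
for n,y in zip("green red yellow blue".split(),(-.117,-.039,.039,.117)): print(n,W(o.x,np.array([[0,y,0]]))[0,:2].round(4))
seed={"green":((145,243),(316,156)),"yellow":((239,200),(318,205)),"red":((335,170),(290,295)),"blue":((391,172),(211,350))}
for n,sd in seed.items():
    T=[]
    for c,nm,s in((cs,"scene",sd[0]),(cd,"side",sd[1])):
        k,l,st,ce=cv2.connectedComponentsWithStats(mask(cv2.imread(f"pics/{nm}0.png"),n))
        x,y,w,h,A=st[l[s[1],s[0]]]; T.append((c,[x-.5,y-.5,x+w-.5,y+h-.5])); 
    def g(p,T=T):
        R=[]
        for c,b in T:
            q=sil(p[0],p[1],RAD[n],.012,.076,c); R+=list(np.r_[q.min(0),q.max(0)]-b)
        return np.array(R)
    p0=unproj(sd[0],.044,cs)[:2]; o=least_squares(g,p0); print(n,o.x.round(4),o.fun.round(1),least_squares(lambda p:g(p)[:4],p0).x.round(4),least_squares(lambda p:g(p)[4:],p0).x.round(4))
for n,a,b,z in(("bare",(200,203),(331,181),.05),("chrome",(293,173),(302,229),.078),("purple",(311,159),(314,253),.08),("rsmall",(359,167),(253,304),.06)): print(n,unproj(a,z,cs).round(3),unproj(b,z,cd).round(3))
E
python3 m.py
```

```text
tray [ 0.59993387  0.025648   -0.08160872] rms 0.7315892511048131
scene [ 0.60240639  0.02457839 -0.0896891 ]
side [ 0.59850179  0.0271804  -0.07865512]
green [ 0.5904 -0.091 ]
red [ 0.5968 -0.0132]
yellow [0.6031 0.0645]
blue [0.6095 0.1423]
green [ 0.496  -0.3636] [ 0.   0.7  0.1  1.1 -2.1 -1.1 -1.6  0.2] [ 0.4984 -0.3626] [ 0.497  -0.3628]
yellow [ 0.4413 -0.0946] [ 0.2  2.2 -0.5  2.6 -4.1 -1.9 -3.6 -1.4] [ 0.4413 -0.0946] [ 0.4413 -0.0946]
red [0.4297 0.2166] [-0.5  2.8  0.7  3.1 -8.4 -6.9 -7.6 -4.8] [0.4297 0.2166] [0.4297 0.2166]
blue [0.4961 0.3685] [-1.3  0.4 -0.1  0.   0.  -1.2  0.6  0.5] [0.5034 0.3668] [0.4967 0.368 ]
bare [ 0.417 -0.197  0.05 ] [ 0.417 -0.191  0.05 ]
chrome [0.432 0.074 0.078] [0.429 0.08  0.078]
purple [0.395 0.151 0.08 ] [0.39  0.152 0.08 ]
rsmall [0.464 0.277 0.06 ] [0.461 0.284 0.06 ]
```

```bash
sed -i 's/return cv2.convexHull(proj(P,c).astype(np.float32))\[:,0\]/return proj(P,c)/' h.py; python3 m.py | tail -8
```

```text
green [ 0.4914 -0.3631] [-0.1 -0.5 -0.1 -0.2 -0.6 -0.9 -0.   0.4] [ 0.4928 -0.3631] [ 0.4903 -0.3621]
yellow [ 0.4314 -0.0902] [ 0.5 -0.2 -0.4 -0.  -0.4 -0.6  0.3  0.2] [ 0.4319 -0.0905] [ 0.4312 -0.0894]
red [0.4136 0.2264] [-0.4 -0.8  0.7 -0.7 -0.7 -1.7  0.4  0.9] [0.4168 0.2238] [0.4131 0.2271]
blue [0.4964 0.3694] [-1.   0.4  0.2 -0.  -0.4 -0.8  0.2  1. ] [0.496  0.3712] [0.4964 0.3691]
bare [ 0.417 -0.197  0.05 ] [ 0.417 -0.191  0.05 ]
chrome [0.432 0.074 0.078] [0.429 0.08  0.078]
purple [0.395 0.151 0.08 ] [0.39  0.152 0.08 ]
rsmall [0.464 0.277 0.06 ] [0.461 0.284 0.06 ]
```

```bash
cat >> h.py <<'E'
def go(*targets):  # (x,y,z,xangle_deg): rows relative to pose now
    s=r.observe(); R,p=s["tcp_rot"],s["position"]
    from scipy.spatial.transform import Rotation as Ro
    print("now",s["clock"],p.round(4),"w",round(s["width"],3))
    for x,y,z,a in targets:
        a=np.radians(a); c,n=np.cos(a),np.sin(a); T=np.array([[c,n,0],[n,-c,0],[0,0,-1.]])
        print("xyz",(R.T@(np.array([x,y,z])-p)*1e3).round(1).tolist(),"ang",np.degrees(Ro.from_matrix(R.T@T).as_rotvec()).round(1).tolist())
E
python3 -c "
from h import *
go((.4914,-.3631,.15,85.3))"
```

```text
now 0.15 [ 0.1934 -0.5941  0.2309] w 1.004
xyz [354.9, -127.3, 80.9] ang [-0.0, -0.0, -67.3]
```

```bash
python3 -m crank '[{"claw":1,"xyz":[355,-127,81],"angular":[0,0,-67.3]},{"claw":1,"xyz":[355,-127,81],"angular":[0,0,-67.3]},{"claw":1,"xyz":[355,-127,81],"angular":[0,0,-67.3]},{"claw":1,"xyz":[355,-127,81],"angular":[0,0,-67.3]},{"claw":1,"xyz":[355,-127,81],"angular":[0,0,-67.3]},{"claw":1,"xyz":[355,-127,81],"angular":[0,0,-67.3]},{"claw":1,"xyz":[355,-127,81],"angular":[0,0,-67.3]},{"claw":1,"xyz":[355,-127,81],"angular":[0,0,-67.3]},{"claw":1,"xyz":[355,-127,81],"angular":[0,0,-67.3]},{"claw":1,"xyz":[355,-127,81],"angular":[0,0,-67.3]},{"claw":1,"xyz":[355,-127,81],"angular":[0,0,-67.3]}]' 60
python3 - <<'E'
from h import *
c=r.camera_info("wrist"); cv2.imwrite("pics/w1.png",r.snapshot("wrist")[:,:,::-1])
q=sil(.4914,-.3631,.024,.012,.076,c); print(q[60:].mean(0),q.min(0),q.max(0))
go((.4914,-.3631,.034,85.3))
E
```

```text
clock: 1.52
position: [0.4912, -0.3643, 0.1505]
tcp_rot: [[0.083, 0.997, 0.0], [0.997, -0.083, -0.0], [-0.0, 0.0, -1.0]]
wrist_force: [-0.3, 0.3, -0.0]
width: 0.995
grasp_force: 0.0
[278.44843256 214.96745422] [242.13284525 164.49083236] [313.57085543 248.54952391]
now 1.575 [ 0.4914 -0.3641  0.1505] w 1.0
xyz [1.0, -0.1, 116.5] ang [0.0, 0.0, -0.0]
```

View pics/w1.png

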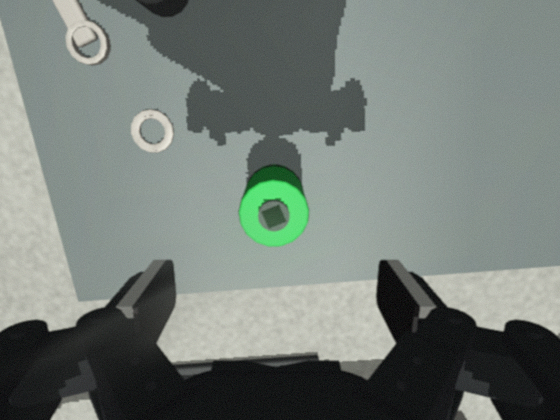

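Wrist view: the green boss is at (274,213), within 4 px of the predicted (278,215), and sits between the fingers. I'll descend and grip.

```bash
python3 -m crank '[{"claw":1,"xyz":[1,0,40],"angular":[0,0,0]},{"claw":1,"xyz":[1,0,80],"angular":[0,0,0]},{"claw":1,"xyz":[1,0,117],"angular":[0,0,0]},{"claw":1,"xyz":[1,0,117],"angular":[0,0,0]},{"claw":1,"xyz":[1,0,117],"angular":[0,0,0]},{"claw":0,"xyz":[1,0,117],"angular":[0,0,0]},{"claw":0,"xyz":[1,0,117],"angular":[0,0,0]},{"claw":0,"xyz":[1,0,117],"angular":[0,0,0]},{"claw":0,"xyz":[1,0,117],"angular":[0,0,0]},{"claw":0,"xyz":[1,0,117],"angular":[0,0,0]},{"claw":0,"xyz":[1,0,117],"angular":[0,0,0]}]' 60
python3 -c "
from h import *
go((.5904,-.091,.2,85.3))"
```

```text
clock: 2.95
position: [0.4919, -0.363, 0.0344]
tcp_rot: [[0.082, 0.997, 0.0], [0.997, -0.082, -0.001], [-0.001, 0.0, -1.0]]
wrist_force: [-3.2, 1.5, 13.2]
width: 0.549
grasp_force: 59.7
now 2.95 [ 0.4919 -0.363   0.0344] w 0.549
xyz [279.0, 76.1, -165.8] ang [0.0, 0.0, 0.0]
```

```bash
python3 -m crank '[{"claw":0,"xyz":[0,0,-20],"angular":[0,0,0]},{"claw":0,"xyz":[0,0,-65],"angular":[0,0,0]},{"claw":0,"xyz":[0,0,-110],"angular":[0,0,0]},{"claw":0,"xyz":[35,10,-140],"angular":[0,0,0]},{"claw":0,"xyz":[75,20,-140],"angular":[0,0,0]},{"claw":0,"xyz":[120,33,-140],"angular":[0,0,0]},{"claw":0,"xyz":[165,45,-140],"angular":[0,0,0]},{"claw":0,"xyz":[210,57,-140],"angular":[0,0,0]},{"claw":0,"xyz":[250,69,-140],"angular":[0,0,0]},{"claw":0,"xyz":[279,76,-140],"angular":[0,0,0]},{"claw":0,"xyz":[279,76,-140],"angular":[0,0,0]}]' 60
python3 - <<'E'
from h import *
c=r.camera_info("wrist"); cv2.imwrite("pics/w2.png",r.snapshot("wrist")[:,:,::-1])
s=r.observe()
for n,p in dict(green=(.5904,-.091),red=(.5968,-.0132),yellow=(.6031,.0645),blue=(.6095,.1423)).items(): print(n,proj([[*p,.045]],c))
cv2.imwrite("pics/s2.png",r.snapshot("side")[:,:,::-1])
go((.5904,-.091,.054,85.3))
E
```

```text
clock: 4.32
position: [0.5908, -0.0877, 0.1744]
tcp_rot: [[0.077, 0.997, 0.001], [0.997, -0.077, 0.001], [0.001, 0.001, -1.0]]
wrist_force: [-0.7, -0.3, -5.3]
width: 0.547
grasp_force: 63.3
green [[277.10661703 200.65022812]]
red [[277.71326487 102.48139126]]
yellow [[278.29726465 -13.03305676]]
blue [[ 279.1393147  -151.35323769]]
now 4.425 [ 0.5901 -0.0909  0.174 ] w 0.549
xyz [0.0, 0.3, 120.0] ang [0.0, 0.0, 0.1]
```

View pics/w2.png

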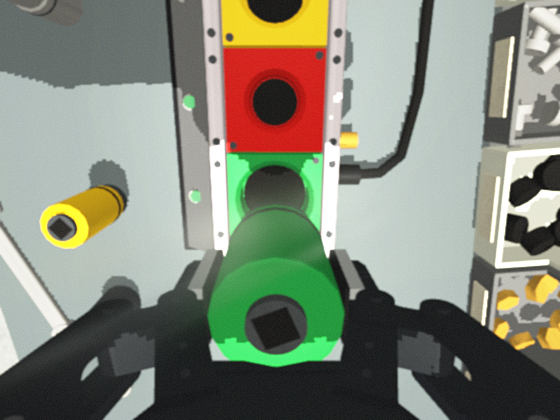

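Wrist view: the red pocket is at (274.5,101) against a predicted (277.7,102.5). That is the same ~3 px bias as on the green socket, so it comes from the camera. The held socket is upright and lined up with the green pocket, so I'll lower it.

```bash
python3 -m crank '[{"claw":0,"xyz":[0,0,35],"angular":[0,0,0]},{"claw":0,"xyz":[0,0,70],"angular":[0,0,0]},{"claw":0,"xyz":[0,0,90],"angular":[0,0,0]},{"claw":0,"xyz":[0,0,105],"angular":[0,0,0]},{"claw":0,"xyz":[0,0,119],"angular":[0,0,0]},{"claw":0,"xyz":[0,0,119],"angular":[0,0,0]},{"claw":0,"xyz":[0,0,119],"angular":[0,0,0]}]' 60
```

```text
clock: 5.3
position: [0.5904, -0.0908, 0.0545]
tcp_rot: [[0.081, 0.997, 0.0], [0.997, -0.081, -0.0], [-0.0, 0.0, -1.0]]
wrist_force: [0.1, -0.6, -5.3]
width: 0.548
grasp_force: 64.0
```

```bash
python3 -m crank '[{"claw":0.6,"xyz":[0,0,0],"angular":[0,0,0]},{"claw":0.7,"xyz":[0,0,0],"angular":[0,0,0]},{"claw":1,"xyz":[0,0,0],"angular":[0,0,0]},{"claw":1,"xyz":[0,0,0],"angular":[0,0,0]},{"claw":1,"xyz":[0,0,0],"angular":[0,0,0]},{"claw":1,"xyz":[0,0,-40],"angular":[0,0,0]},{"claw":1,"xyz":[0,0,-90],"angular":[0,0,0]},{"claw":1,"xyz":[0,0,-120],"angular":[0,0,0]},{"claw":1,"xyz":[0,0,-120],"angular":[0,0,0]}]'
python3 - <<'E'
from h import *
for n in("wrist","side"): cv2.imwrite(f"pics/g_{n}.png",r.snapshot(n)[:,:,::-1])
a=cv2.imread("pics/g_side.png")[140:260,165:345]; b=cv2.imread("pics/g_wrist.png")
cv2.imwrite("pics/g.png",np.hstack([cv2.resize(a,(400,300)),cv2.resize(b,(400,300))]))
go((.4314,-.0902,.15,85.3))
E
```

```text
clock: 6.42
position: [0.5913, -0.0909, 0.1766]
tcp_rot: [[0.082, 0.997, 0.004], [0.997, -0.082, -0.001], [-0.0, 0.004, -1.0]]
wrist_force: [-1.2, -0.6, 0.5]
width: 1.003
grasp_force: 0.0
now 6.525 [ 0.59   -0.0908  0.174 ] w 1.002
xyz [-12.3, -158.2, 24.0] ang [-0.0, 0.0, 0.0]
```

View pics/g.png

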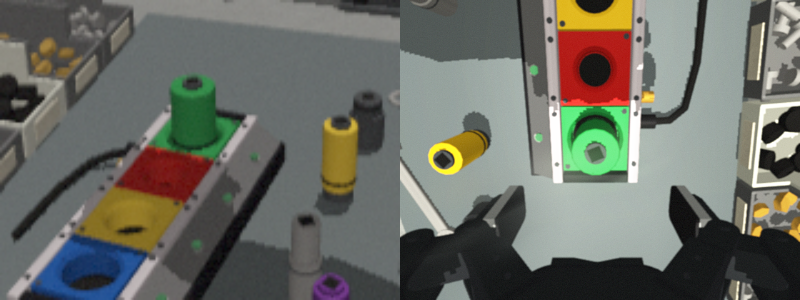

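Green stands upright, centred in its pocket (crop 596,150). Next is yellow.

```bash
python3 -m crank '[{"claw":1,"xyz":[-12,-158,24],"angular":[0,0,0]},{"claw":1,"xyz":[-12,-158,24],"angular":[0,0,0]},{"claw":1,"xyz":[-12,-158,24],"angular":[0,0,0]},{"claw":1,"xyz":[-12,-158,24],"angular":[0,0,0]},{"claw":1,"xyz":[-12,-158,24],"angular":[0,0,0]},{"claw":1,"xyz":[-12,-158,24],"angular":[0,0,0]}]'
python3 - <<'E'
from h import *
c=r.camera_info("wrist"); im=r.snapshot("wrist")[:,:,::-1]; cv2.imwrite("pics/y.png",im)
print(proj([[.4314,-.0902,.08]],c)); m=mask(im.copy(),"yellow"); k,l,st,ce=cv2.connectedComponentsWithStats(m); print(st[1:][st[1:,4]>300])
q=sil(.4314,-.0902,.018,.012,.076,c); print(q.min(0),q.max(0))
go((.4314,-.0902,.034,85.3))
E
```

```text
clock: 7.28
position: [0.4324, -0.0897, 0.15]
tcp_rot: [[0.081, 0.997, -0.0], [0.997, -0.081, 0.0], [0.0, -0.0, -1.0]]
wrist_force: [-0.2, 0.4, 0.5]
width: 1.002
grasp_force: 0.0
[[276.30794649 220.33640749]]
[[ 454    0  106   18 1633]
 [ 248  175   52   68 2027]]
[249.51359369 174.02264653] [303.08614208 243.33862715]
now 7.325 [ 0.4324 -0.0897  0.15  ] w 1.001
xyz [-0.7, -0.9, 116.0] ang [-0.0, -0.0, 0.0]
```

```bash
python3 -m crank '[{"claw":1,"xyz":[-1,-1,40],"angular":[0,0,0]},{"claw":1,"xyz":[-1,-1,80],"angular":[0,0,0]},{"claw":1,"xyz":[-1,-1,116],"angular":[0,0,0]},{"claw":1,"xyz":[-1,-1,116],"angular":[0,0,0]},{"claw":1,"xyz":[-1,-1,116],"angular":[0,0,0]},{"claw":0,"xyz":[-1,-1,116],"angular":[0,0,0]},{"claw":0,"xyz":[-1,-1,116],"angular":[0,0,0]},{"claw":0,"xyz":[-1,-1,116],"angular":[0,0,0]},{"claw":0,"xyz":[-1,-1,116],"angular":[0,0,0]},{"claw":0,"xyz":[-1,-1,116],"angular":[0,0,0]},{"claw":0,"xyz":[-1,-1,116],"angular":[0,0,0]},{"claw":0,"xyz":[-1,-1,116],"angular":[0,0,0]}]' 60
python3 -c "
from h import *
go((.6031,.0645,.174,85.3))"
```

```text
clock: 8.82
position: [0.431, -0.0909, 0.035]
tcp_rot: [[0.081, 0.997, 0.001], [0.997, -0.081, -0.0], [-0.0, 0.001, -1.0]]
wrist_force: [-2.9, -0.4, 15.5]
width: 0.409
grasp_force: 58.0
now 8.825 [ 0.431  -0.0909  0.035 ] w 0.409
xyz [168.9, 159.0, -138.9] ang [0.1, 0.0, 0.0]
```

```bash
python3 -m crank '[{"claw":0,"xyz":[0,0,-20],"angular":[0,0,0]},{"claw":0,"xyz":[0,0,-65],"angular":[0,0,0]},{"claw":0,"xyz":[0,0,-110],"angular":[0,0,0]},{"claw":0,"xyz":[20,19,-139],"angular":[0,0,0]},{"claw":0,"xyz":[50,47,-139],"angular":[0,0,0]},{"claw":0,"xyz":[82,77,-139],"angular":[0,0,0]},{"claw":0,"xyz":[114,107,-139],"angular":[0,0,0]},{"claw":0,"xyz":[145,136,-139],"angular":[0,0,0]},{"claw":0,"xyz":[169,159,-139],"angular":[0,0,0]},{"claw":0,"xyz":[169,159,-139],"angular":[0,0,0]},{"claw":0,"xyz":[169,159,-139],"angular":[0,0,0]}]'
python3 - <<'E'
from h import *
cv2.imwrite("pics/y2.png",r.snapshot("wrist")[:,:,::-1])
go((.6031,.0645,.055,85.3))
E
```

```text
clock: 10.2
position: [0.6023, 0.0642, 0.173]
tcp_rot: [[0.081, 0.997, -0.001], [0.997, -0.081, -0.0], [-0.001, -0.001, -1.0]]
wrist_force: [-0.2, 0.0, -3.0]
width: 0.408
grasp_force: 60.6
now 10.25 [0.6024 0.0639 0.1732] w 0.411
xyz [0.7, 0.8, 118.2] ang [-0.0, 0.0, -0.0]
```

View pics/y2.png

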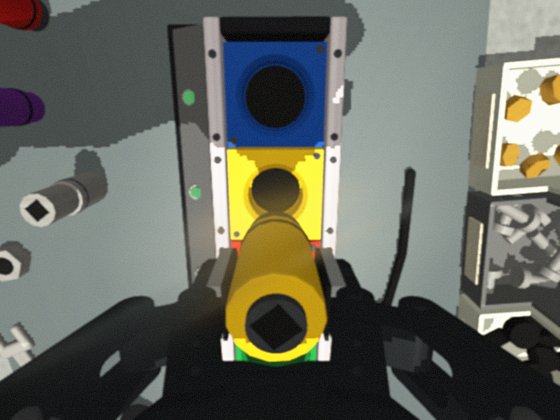

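The yellow socket is held upright and lined up with its pocket at (276,190). I'll lower it and release.

```bash
python3 -m crank '[{"claw":0,"xyz":[1,1,35],"angular":[0,0,0]},{"claw":0,"xyz":[1,1,70],"angular":[0,0,0]},{"claw":0,"xyz":[1,1,90],"angular":[0,0,0]},{"claw":0,"xyz":[1,1,105],"angular":[0,0,0]},{"claw":0,"xyz":[1,1,117],"angular":[0,0,0]},{"claw":0,"xyz":[1,1,117],"angular":[0,0,0]},{"claw":0,"xyz":[1,1,117],"angular":[0,0,0]}]'
```

```text
clock: 11.12
position: [0.6043, 0.0657, 0.0568]
tcp_rot: [[0.081, 0.997, 0.001], [0.997, -0.081, 0.0], [0.0, 0.001, -1.0]]
wrist_force: [0.1, -1.2, -2.5]
width: 0.405
grasp_force: 60.8
```

```bash
python3 -m crank '[{"claw":0,"xyz":[-0.5,-1,2],"angular":[0,0,0]},{"claw":0.45,"xyz":[-0.5,-1,2],"angular":[0,0,0]},{"claw":0.6,"xyz":[-0.5,-1,2],"angular":[0,0,0]},{"claw":1,"xyz":[-0.5,-1,2],"angular":[0,0,0]},{"claw":1,"xyz":[-0.5,-1,2],"angular":[0,0,0]},{"claw":1,"xyz":[-0.5,-1,2],"angular":[0,0,0]},{"claw":1,"xyz":[-0.5,-1,2],"angular":[0,0,0]},{"claw":1,"xyz":[0,0,-40],"angular":[0,0,0]},{"claw":1,"xyz":[0,0,-80],"angular":[0,0,0]},{"claw":1,"xyz":[0,0,-120],"angular":[0,0,0]},{"claw":1,"xyz":[0,0,-120],"angular":[0,0,0]}]'
python3 -c "
from h import *
go((.4136,.2264,.16,85.3))"
```

```text
clock: 12.5
position: [0.6054, 0.0659, 0.1792]
tcp_rot: [[0.082, 0.997, 0.005], [0.997, -0.082, 0.001], [0.001, 0.005, -1.0]]
wrist_force: [1.5, 0.4, -1.2]
width: 1.005
grasp_force: 0.0
now 12.5 [0.6054 0.0659 0.1792] w 1.005
xyz [144.3, -204.4, 18.4] ang [0.3, -0.1, 0.0]
```

```bash
python3 -m crank '[{"claw":1,"xyz":[144,-204,18],"angular":[0,0,0]},{"claw":1,"xyz":[144,-204,18],"angular":[0,0,0]},{"claw":1,"xyz":[144,-204,18],"angular":[0,0,0]},{"claw":1,"xyz":[144,-204,18],"angular":[0,0,0]},{"claw":1,"xyz":[144,-204,18],"angular":[0,0,0]},{"claw":1,"xyz":[144,-204,18],"angular":[0,0,0]},{"claw":1,"xyz":[144,-204,18],"angular":[0,0,0]},{"claw":1,"xyz":[144,-204,18],"angular":[0,0,0]}]'
python3 - <<'E'
from h import *
c=r.camera_info("wrist"); im=r.snapshot("wrist")[:,:,::-1].copy(); cv2.imwrite("pics/r1.png",im)
k,l,st,ce=cv2.connectedComponentsWithStats(mask(im,"red")); print(st[1:][st[1:,4]>300])
q=sil(.4136,.2264,.015,.012,.076,c); print(q.min(0),q.max(0))
a=cv2.resize(im,(400,300)); b=cv2.resize(r.snapshot("side")[140:300,165:379,::-1],(400,300)); cv2.imwrite("pics/r1b.png",np.hstack([a,b]))
go((.4136,.2264,.034,85.3))
E
```

```text
clock: 13.5
position: [0.413, 0.2251, 0.1581]
tcp_rot: [[0.083, 0.997, -0.0], [0.997, -0.083, -0.0], [-0.0, -0.0, -1.0]]
wrist_force: [-0.5, -0.4, -0.3]
width: 1.004
grasp_force: 0.0
[[ 321  113   34   29  489]
 [ 256  176   42   57 1122]
 [ 453  392   49   28  912]]
[256.82840112 173.31648759] [300.10350212 232.27285277]
now 13.6 [0.4128 0.2254 0.1582] w 0.999
xyz [1.1, 0.8, 124.2] ang [-0.0, -0.0, -0.0]
```

View pics/r1b.png

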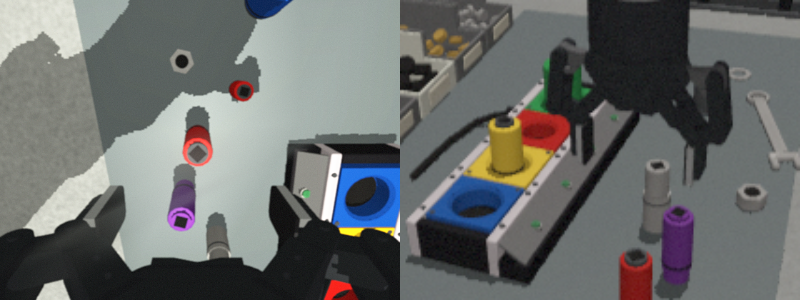

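Yellow is seated upright. The red socket (wrist image centre about (277,204)) matches its prediction within 3 px, and the descent path is clear of the purple socket.

```bash
python3 -m crank '[{"claw":1,"xyz":[0,1,40],"angular":[0,0,0]},{"claw":1,"xyz":[0,1,80],"angular":[0,0,0]},{"claw":1,"xyz":[0,1,124],"angular":[0,0,0]},{"claw":1,"xyz":[0,1,124],"angular":[0,0,0]},{"claw":1,"xyz":[0,1,124],"angular":[0,0,0]},{"claw":0,"xyz":[0,1,124],"angular":[0,0,0]},{"claw":0,"xyz":[0,1,124],"angular":[0,0,0]},{"claw":0,"xyz":[0,1,124],"angular":[0,0,0]},{"claw":0,"xyz":[0,1,124],"angular":[0,0,0]},{"claw":0,"xyz":[0,1,124],"angular":[0,0,0]},{"claw":0,"xyz":[0,1,124],"angular":[0,0,0]},{"claw":0,"xyz":[0,1,124],"angular":[0,0,0]}]' 60
python3 -c "
from h import *
go((.5968,-.0132,.184,85.3))"
```

```text
clock: 15.1
position: [0.4137, 0.2258, 0.0349]
tcp_rot: [[0.081, 0.997, 0.001], [0.997, -0.081, 0.0], [0.0, 0.001, -1.0]]
wrist_force: [-2.3, -1.1, 14.2]
width: 0.336
grasp_force: 58.0
now 15.1 [0.4137 0.2258 0.0349] w 0.336
xyz [-223.3, 202.1, -149.0] ang [0.0, -0.0, 0.0]
```

```bash
python3 -m crank '[{"claw":0,"xyz":[0,0,-20],"angular":[0,0,0]},{"claw":0,"xyz":[0,0,-65],"angular":[0,0,0]},{"claw":0,"xyz":[0,0,-110],"angular":[0,0,0]},{"claw":0,"xyz":[-15,14,-149],"angular":[0,0,0]},{"claw":0,"xyz":[-45,41,-149],"angular":[0,0,0]},{"claw":0,"xyz":[-80,72,-149],"angular":[0,0,0]},{"claw":0,"xyz":[-115,104,-149],"angular":[0,0,0]},{"claw":0,"xyz":[-150,136,-149],"angular":[0,0,0]},{"claw":0,"xyz":[-185,168,-149],"angular":[0,0,0]},{"claw":0,"xyz":[-212,192,-149],"angular":[0,0,0]},{"claw":0,"xyz":[-223,202,-149],"angular":[0,0,0]},{"claw":0,"xyz":[-223,202,-149],"angular":[0,0,0]}]'
python3 - <<'E'
from h import *
cv2.imwrite("pics/r2.png",r.snapshot("wrist")[:,:,::-1]); r.snapshot("wrist")
go((.5968,-.0132,.0555,85.3))
E
```

```text
clock: 16.6
position: [0.5964, -0.0132, 0.183]
tcp_rot: [[0.082, 0.997, -0.001], [0.997, -0.082, 0.0], [0.0, -0.001, -1.0]]
wrist_force: [0.3, 1.1, -2.4]
width: 0.335
grasp_force: 59.8
now 16.7 [ 0.5959 -0.0117  0.1833] w 0.34
xyz [-1.5, 1.1, 127.8] ang [-0.0, -0.0, 0.1]
```

View pics/r2.png

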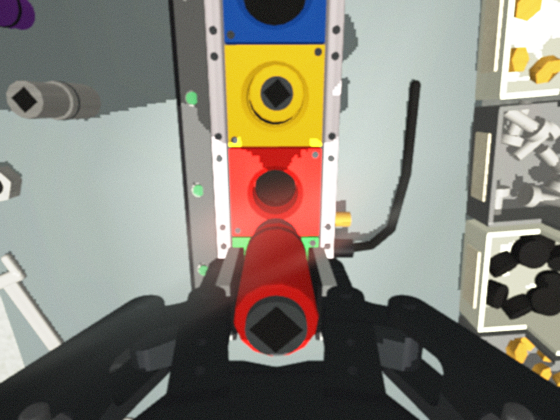

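Yellow sits centred at (274,92). The red socket is held upright and lined up with its pocket at (276,188), so I'll lower and release it.

```bash
python3 -m crank '[{"claw":0,"xyz":[-1,1,35],"angular":[0,0,0]},{"claw":0,"xyz":[-1,1,75],"angular":[0,0,0]},{"claw":0,"xyz":[-1,1,100],"angular":[0,0,0]},{"claw":0,"xyz":[-1,1,115],"angular":[0,0,0]},{"claw":0,"xyz":[-1,1,128],"angular":[0,0,0]},{"claw":0,"xyz":[-1,1,128],"angular":[0,0,0]},{"claw":0,"xyz":[-1,1,128],"angular":[0,0,0]}]'
```

```text
clock: 17.58
position: [0.5978, -0.0139, 0.0558]
tcp_rot: [[0.081, 0.997, 0.001], [0.997, -0.081, 0.0], [0.0, 0.001, -1.0]]
wrist_force: [0.2, -0.1, -3.1]
width: 0.338
grasp_force: 60.2
```

```bash
python3 -m crank '[{"claw":0,"xyz":[0,-0.5,1],"angular":[0,0,0]},{"claw":0.4,"xyz":[0,-0.5,1],"angular":[0,0,0]},{"claw":0.5,"xyz":[0,-0.5,1],"angular":[0,0,0]},{"claw":1,"xyz":[0,-0.5,1],"angular":[0,0,0]},{"claw":1,"xyz":[0,-0.5,1],"angular":[0,0,0]},{"claw":1,"xyz":[0,-0.5,1],"angular":[0,0,0]},{"claw":1,"xyz":[0,-0.5,1],"angular":[0,0,0]},{"claw":1,"xyz":[0,0,-40],"angular":[0,0,0]},{"claw":1,"xyz":[0,0,-80],"angular":[0,0,0]},{"claw":1,"xyz":[0,0,-120],"angular":[0,0,0]},{"claw":1,"xyz":[0,0,-120],"angular":[0,0,0]}]'
python3 -c "
from h import *
r.snapshot('wrist')
go((.4964,.3694,.16,85.3))"
```

```text
clock: 18.95
position: [0.5989, -0.014, 0.1782]
tcp_rot: [[0.082, 0.997, 0.005], [0.997, -0.082, -0.0], [0.0, 0.005, -1.0]]
wrist_force: [-0.2, -0.2, 0.1]
width: 0.998
grasp_force: 0.0
now 19.0 [ 0.598  -0.0142  0.1764] w 1.004
xyz [374.0, -132.6, 16.1] ang [0.1, 0.0, 0.0]
```

```bash
python3 -m crank '[{"claw":1,"xyz":[374,-133,16],"angular":[0,0,0]},{"claw":1,"xyz":[374,-133,16],"angular":[0,0,0]},{"claw":1,"xyz":[374,-133,16],"angular":[0,0,0]},{"claw":1,"xyz":[374,-133,16],"angular":[0,0,0]},{"claw":1,"xyz":[374,-133,16],"angular":[0,0,0]},{"claw":1,"xyz":[374,-133,16],"angular":[0,0,0]},{"claw":1,"xyz":[374,-133,16],"angular":[0,0,0]},{"claw":1,"xyz":[374,-133,16],"angular":[0,0,0]},{"claw":1,"xyz":[374,-133,16],"angular":[0,0,0]},{"claw":1,"xyz":[374,-133,16],"angular":[0,0,0]}]'
python3 - <<'E'
from h import *
c=r.camera_info("wrist"); im=r.snapshot("wrist")[:,:,::-1].copy(); cv2.imwrite("pics/b1.png",im)
k,l,st,ce=cv2.connectedComponentsWithStats(mask(im,"blue")); print(st[1:][st[1:,4]>300])
q=sil(.4964,.3694,.021,.012,.076,c); print(q.min(0),q.max(0))
go((.4964,.3694,.034,85.3))
E
```

```text
clock: 20.25
position: [0.4962, 0.3679, 0.1592]
tcp_rot: [[0.083, 0.997, 0.0], [0.997, -0.083, -0.001], [-0.001, 0.0, -1.0]]
wrist_force: [-0.8, -0.3, -0.3]
width: 0.997
grasp_force: 0.0
[[ 246  166   59   72 2482]]
[247.66557703 165.96272593] [307.99512096 239.42073611]
now 20.3 [0.4961 0.3682 0.1593] w 0.998
xyz [1.2, 0.2, 125.3] ang [0.0, 0.0, -0.1]
```

```bash
python3 -m crank '[{"claw":1,"xyz":[1,0,40],"angular":[0,0,0]},{"claw":1,"xyz":[1,0,80],"angular":[0,0,0]},{"claw":1,"xyz":[1,0,125],"angular":[0,0,0]},{"claw":1,"xyz":[1,0,125],"angular":[0,0,0]},{"claw":1,"xyz":[1,0,125],"angular":[0,0,0]},{"claw":0,"xyz":[1,0,125],"angular":[0,0,0]},{"claw":0,"xyz":[1,0,125],"angular":[0,0,0]},{"claw":0,"xyz":[1,0,125],"angular":[0,0,0]},{"claw":0,"xyz":[1,0,125],"angular":[0,0,0]},{"claw":0,"xyz":[1,0,125],"angular":[0,0,0]},{"claw":0,"xyz":[1,0,125],"angular":[0,0,0]},{"claw":0,"xyz":[1,0,125],"angular":[0,0,0]}]' 60
python3 -c "
from h import *
go((.6095,.1423,.184,85.3))"
```

```text
clock: 21.8
position: [0.496, 0.3707, 0.0354]
tcp_rot: [[0.082, 0.997, 0.001], [0.997, -0.082, 0.001], [0.001, 0.001, -1.0]]
wrist_force: [-1.6, -2.1, 11.5]
width: 0.482
grasp_force: 59.2
now 21.8 [0.496  0.3707 0.0354] w 0.482
xyz [-218.3, 132.0, -148.5] ang [0.1, -0.0, 0.0]
```

```bash
python3 -m crank '[{"claw":0,"xyz":[0,0,-20],"angular":[0,0,0]},{"claw":0,"xyz":[0,0,-65],"angular":[0,0,0]},{"claw":0,"xyz":[0,0,-110],"angular":[0,0,0]},{"claw":0,"xyz":[-15,9,-148],"angular":[0,0,0]},{"claw":0,"xyz":[-50,30,-148],"angular":[0,0,0]},{"claw":0,"xyz":[-90,54,-148],"angular":[0,0,0]},{"claw":0,"xyz":[-130,79,-148],"angular":[0,0,0]},{"claw":0,"xyz":[-170,103,-148],"angular":[0,0,0]},{"claw":0,"xyz":[-200,121,-148],"angular":[0,0,0]},{"claw":0,"xyz":[-218,132,-148],"angular":[0,0,0]},{"claw":0,"xyz":[-218,132,-148],"angular":[0,0,0]},{"claw":0,"xyz":[-218,132,-148],"angular":[0,0,0]}]'
python3 - <<'E'
from h import *
cv2.imwrite("pics/b2.png",r.snapshot("wrist")[:,:,::-1]); cv2.imwrite("pics/b2s.png",r.snapshot("side")[:,:,::-1])
cv2.imwrite("pics/b2b.png",np.hstack([cv2.resize(cv2.imread(f"pics/{n}.png"),(400,300)) for n in("b2","b2s")]))
go((.6095,.1423,.0555,85.3))
E
```

```text
clock: 23.3
position: [0.6088, 0.1437, 0.1827]
tcp_rot: [[0.08, 0.997, -0.0], [0.997, -0.08, 0.001], [0.001, -0.0, -1.0]]
wrist_force: [0.1, 0.8, -5.0]
width: 0.478
grasp_force: 62.1
now 23.4 [0.6088 0.1438 0.1825] w 0.475
xyz [-1.5, 0.8, 127.0] ang [-0.0, -0.0, 0.1]
```

View pics/b2b.png

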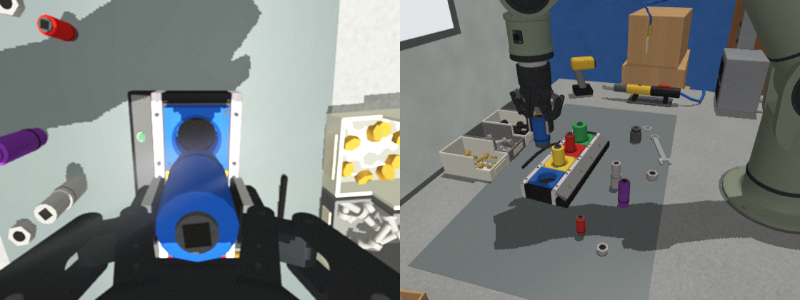

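The blue socket is held upright and lined up with its pocket (197,135). The other three stand in the tray, and chrome and bare are undisturbed.

```bash
python3 -m crank '[{"claw":0,"xyz":[-1,1,35],"angular":[0,0,0]},{"claw":0,"xyz":[-1,1,75],"angular":[0,0,0]},{"claw":0,"xyz":[-1,1,100],"angular":[0,0,0]},{"claw":0,"xyz":[-1,1,115],"angular":[0,0,0]},{"claw":0,"xyz":[-1,1,127],"angular":[0,0,0]},{"claw":0,"xyz":[-1,1,127],"angular":[0,0,0]},{"claw":0,"xyz":[-1,1,127],"angular":[0,0,0]}]'
```

```text
clock: 24.28
position: [0.6105, 0.1416, 0.0558]
tcp_rot: [[0.081, 0.997, 0.001], [0.997, -0.081, 0.0], [0.0, 0.001, -1.0]]
wrist_force: [0.4, 0.3, -4.1]
width: 0.479
grasp_force: 61.8
```

```bash
python3 -m crank '[{"claw":0,"xyz":[0,-0.5,1],"angular":[0,0,0]},{"claw":0.55,"xyz":[0,-0.5,1],"angular":[0,0,0]},{"claw":0.65,"xyz":[0,-0.5,1],"angular":[0,0,0]},{"claw":1,"xyz":[0,-0.5,1],"angular":[0,0,0]},{"claw":1,"xyz":[0,-0.5,1],"angular":[0,0,0]},{"claw":1,"xyz":[0,-0.5,1],"angular":[0,0,0]},{"claw":1,"xyz":[0,-0.5,1],"angular":[0,0,0]},{"claw":1,"xyz":[0,0,-40],"angular":[0,0,0]},{"claw":1,"xyz":[0,0,-80],"angular":[0,0,0]},{"claw":1,"xyz":[0,0,-130],"angular":[0,0,0]},{"claw":1,"xyz":[0,0,-180],"angular":[0,0,0]},{"claw":1,"xyz":[0,0,-180],"angular":[0,0,0]}]'
python3 - <<'E'
from h import *
a=r.snapshot("scene")[150:270,120:410,::-1]; b=r.snapshot("side")[140:380,165:345,::-1]
a=cv2.resize(a,(480,199)); b=cv2.resize(b,(320,427)); o=np.zeros((427,800,3),np.uint8); o[:199,:480]=a; o[:,480:]=b
o[205:425,:480]=cv2.resize(r.snapshot("wrist")[100:357,:,::-1],(480,220)); cv2.imwrite("pics/f.png",o)
E
```

```text
clock: 25.78
position: [0.6117, 0.142, 0.2391]
tcp_rot: [[0.082, 0.997, 0.006], [0.997, -0.082, 0.001], [0.002, 0.006, -1.0]]
wrist_force: [0.1, -0.5, -1.1]
width: 1.0
grasp_force: 0.0
```

View pics/f.png

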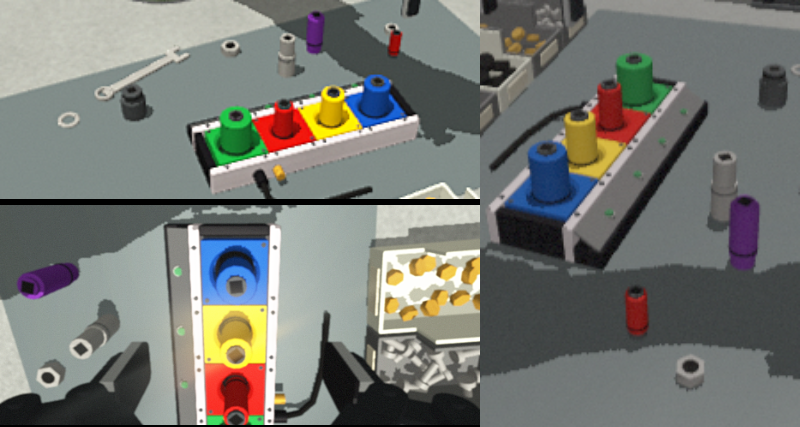

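All four sockets stand upright and centred in their own pockets, the chrome and bare sockets haven't moved, and the gripper is clear of everything.

```bash
python3 -c "
from rig import r
print(r.close_job())"
```

```text
the job is handed in; nothing more can be done
None
```

Job handed in at about 26 s: the last pictures show all four sleeved sockets upright in the pockets of their own colours and both hand-tool sockets where they stood; the hand-in returned no verdict.

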